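Level the icing turntable

ROBOT

A 7-joint arm with a two-finger parallel gripper is mounted at the origin on a cart in front of the work surface, level with it; the furniture and walls round the work are solid. World frame = base frame: x ahead of the robot, y to its left, z up, the work surface at z = 0. Lengths are in m, angles in rad, forces in N, time in s.
With the tool pointing down it reaches from about 0.4 to 0.85 m from the base axis. Payload 10.4 kg.
Tool frame: the origin (TCP) lies on the centre line of the jaws, within the pads' length; the fingertips stand 11 mm ahead of it and the grasp point (between the pads) lies 8 mm behind it (tip_reach is the distance from the TCP to the fingertips, in m); z points along the fingers, y is the line along which they close (so a half turn about z gives the same grasp; the last joint's range is limited). The gripper opens to 85 mm and grips with 20 to 120 N. Pads are 22 mm wide; open, the fingers measure 114 mm over their backs; the gripper's body (76 mm by 85 mm) begins 54 mm behind the grasp point. The pads swing forward as they close: fully open they stand 13 mm farther back than shut.
Start: joints at [1.219, 0.332, -0.065, 1.46, 0.022, 1.35, -0.088], TCP at [0.202, -0.592, 0.242] pointing down, gripper open.
Joint ranges: [-2.6, 2.6], [-0.5, 2.12], [-1.47, 1.34], [0.16, 2.42], [-1.27, 4.41], [0.06, 2.06], [-2.6, 2.6]. Speed limits (rad/s): [2.22, 2.22, 2.79, 2.79, 3.14, 3.14, 3.14].

INTERFACE

Orientations are given as a unit quaternion [x, y, z, w].
In Python, from workcell import get_obs, camera, hand_in, tip_reach gives the robot as it stands. The module is installed in compiled form; this text tells all that it offers.
- The arm moves only by the tool move_arm, never from a script. Its argument "plan" is a list of rows, each an object with "delta_pos": the shift along the tool's x, y, z in a scale on which 1.0 is 0.75 m, a list of three; "turn": the turn, a rotation vector about the tool's x, y, z in a scale on which 1.0 is pi rad, a list of three; "fingers": the closure, from 0 (fully open) to 1 (shut). A call has 1 to 12 rows; each row is the pose to reach, as a shift and turn from the pose commanded when the call began, along the tool's axes at that moment; what a row does not reach only later rows make up. A row lasts 1/8 s, in which the tool goes at most 62.5 mm and 10.7 degrees, less where a joint would pass 70% of its speed; a pose out of reach is approached as far as the arm can. No shift or turn number may pass 1 either way. A call with a gripper value outside its range is refused whole. The fingers move at their own pace and stop on an object; "force" is the grip in N (left out, the last holds). Time passes only in rows, so rows that repeat a pose let the fingers close. It gives the time, the measured TCP pose, the force, the opening and the grip force at its end, in the units of the state.
- get_obs(): the state, without advancing time (a new reading comes with each control period).
- camera(name): name is "side" or "top" or "wrist"; returns a dict with "color" (384x512x3 uint8, red, green, blue), "range_z" (384x512 float32, m along the optical axis (not along the pixel's ray), 0 where there is no reading), "fx", "fy", "cx", "cy" (pixels), "k1" (the pictures are not rectified: a ray, as slopes to the right and down, at radius r is drawn at 1 + k1 r^2 times it, then the intrinsics apply), "R" (3x3) and "t" (3): a world point X has camera coordinates R X + t; the wrist camera has in their place "tool_from_camera" (4x4, takes a point from camera to tool coordinates, whose origin is the TCP and whose axes are the flange's). Camera axes: x right, y down, z forward; pixel columns grow to the right and rows downward; lengths in m; the calibration is good to about 2 mm. A picture is of the moment at which its call begins: read the wrist's pose just before it.
- hand_in(): hands the job in; it is judged then, once.
The state is a dict: "clock": time; "joint_pos": joint angles; "joint_velocities": joint speeds; "tau": joint torques, N m; "position": TCP position; "ee_rot": TCP orientation; "ft_force": force on the tool from outside, world axes, zero at the start; "torque": the same for the moment, N m; "grip_width": opening from 0.0 (shut) to 1.0 (fully open); "grasp_force": force on a finger pad.
Only numpy, scipy, OpenCV 4.12 (cv2) and the standard library are available. Lean on these libraries where they do the work, as an engineer would, in place of code of your own. Each camera call takes 0.05 s, during which the arm holds its last target. There are 200 camera calls.

TASK

Turn the wooden turntable by its red-tipped peg one click, clockwise seen from above, so that the yellow spirit level lies in line with the black levelling-foot knob at the front. Then take the knob and turn it until the stand is level: with the level pressed flat against its spring, the bubble comes to rest between the two black lines. Finish while holding the level flat with the fingers on its black rubber pad (press gently, the job ends still pressing), and leave the tomato, salt shaker, garlic and lemon where they are.

Things in the scene. Friction and masses are not known exactly. Their poses are not given: they have to be found in the camera images.
- stand: White icing turntable stand, fixed. Origin on the worktop under the table's axis, z up, -x toward the levelling foot (toward the robot at yaw 0). The white frame (top 34 mm up) is hinged at the rear feet, x=+100 mm; its 46 mm wide tongue holds the foot at x=-160 mm. The round wooden table, radius 95 mm, has its top 52 mm up. Tilts stay under 0.05 rad.
- foot_knob: Round black knob on the levelling foot, 38 to 42 mm across, 28 mm tall, top 74 mm above the worktop; origin on its vertical axis at its underside. Keeps its height and stays where left (friction 0.12 N m). Clockwise from above raises the front 6.5 mm per rad, which shifts the settled bubble (level in line, pressed flat) by -10 mm per rad. At the start the front is 0.6 to 1.5 rad of turn too low.
- table (a joint): Angle of the table (rad), counter-clockwise from above positive, about the stand's origin. Spring detents at +1.047 (start), 0 (the next stop: level in line with the foot, pad end toward the foot) and -1.047. Below about 0.5 the spring (0.1 to 0.2 N m) draws it into the stop at 0.
- peg_top (a point): Top centre of the upright round peg on the table, 82 mm from the table's axis, 96 mm above the worktop; red tip 16 mm across and 12 mm tall on a 14 mm steel shank, standing 44 mm above the table. It points to the stand's +y when the table is at 0.
- level (a joint): Angle of the yellow spirit level (128 x 30 mm, top 76 mm up when flat) above the table (rad): 0.07 propped up by its spring, 0 pressed flat on its stop. Hinged to the table at the end away from the pad; about 3 N down on the pad presses it flat, the pad sinking 7 mm.
- level_pad (a point): Centre of the top face of the black rubber press pad, 34 x 24 mm, at the free end of the level, 43 mm from the table's axis, 79 mm above the worktop when flat and level. Site x runs along the level from pad to hinge, z out of its top.
- vial (a point): Middle of the bubble window (lime green, 56 x 16 mm, on the level's top, 61 mm from the pad centre toward the hinge), midway between two black lines 21.6 mm apart.
- bubble (a joint): Position of the white, 14 mm long bubble along the window (m): 0 at the pad end, 0.018 midway between the lines, 0.036 at the hinge end. Floats uphill, 4 mm per 0.01 rad of slope; settles in about 1.5 s. Reads the stand only with the table at 0 and the level pressed flat; propped up, it lies at the pad end.
- tomato_1: The tomato beside the stand, to be left alone.
- salt_shaker: The salt shaker beside the stand, to be left alone.
- garlic_1: The garlic bulb beside the stand, to be left alone.
- lemon_1: The lemon beside the stand, to be left alone.

How it is judged:
By the outcome, as a careful person would: the job done as asked, in the order asked, and still so for the second after the job is handed in, while the arm keeps its last pose, push and grip.
It also fails if it takes over 64 s, if anything falls off the work surface, if the arm or the gripper's body presses on something with over 40 N, if the wrist force passes 120 N, or if a joint passes its speed limit or range.

## Working session

There is one attempt and no reset: what is moved stays moved. The work goes in short steps, Python scripts to look and compute and a tool call to move; the robot and the scene stay as the last step left them, time stands still between calls to the robot, and variables do not carry over. Pictures are saved under pics/ and viewed, at most 10 in all, crops included, and the job is handed in when it is done.

Besides the shell and the picture viewer there is one more tool, called after "Emit:" as name([rows], argument=value, ...), one row to a line, values as JSON. move_arm: Moves the arm, as the interface text tells. Its arguments: {"type":"object","properties":{"plan":{"type":"array","items":{"type":"object","properties":{"delta_pos":{"type":"array","items":{"type":"number"}},"turn":{"type":"array","items":{"type":"number"}},"fingers":{"type":"number"}}}},"force":{"type":"number"}},"required":["plan"]}

```bash
mkdir -p pics
cat > h.py <<'E'
import numpy as np, cv2
from workcell import get_obs, camera, hand_in, tip_reach
from scipy.spatial.transform import Rotation as Ro
def snap(n):
    o=get_obs(); c=camera(n)
    if n=="wrist":
        T=np.eye(4); T[:3,:3]=Ro.from_quat(o["ee_rot"]).as_matrix(); T[:3,3]=o["position"]
        M=T@np.array(c["tool_from_camera"]); c["Rc"],c["o"]=M[:3,:3],M[:3,3]
    else:
        R=np.array(c["R"]); c["Rc"],c["o"]=R.T,-R.T@np.array(c["t"])
    return c
def ray(c,uv):
    K=np.array([[c["fx"],0,c["cx"]],[0,c["fy"],c["cy"]],[0,0,1.]])
    p=cv2.undistortPoints(np.array(uv,float).reshape(-1,1,2),K,np.array([c["k1"],0,0,0,0.])).reshape(-1,2)
    return np.c_[p,np.ones(len(p))]@c["Rc"].T
def onplane(c,uv,z):
    d=ray(c,uv); return c["o"]+d*((z-c["o"][2])/d[:,2])[:,None]
def byrange(c,uv):
    uv=np.array(uv,float).reshape(-1,2); d=ray(c,uv)
    z=np.array([c["range_z"][int(round(v)),int(round(u))] for u,v in uv])
    return c["o"]+d*z[:,None]
def save(c,f,crop=None,s=1):
    im=c["color"][...,::-1]
    if crop: im=im[crop[1]:crop[3],crop[0]:crop[2]]
    cv2.imwrite("pics/"+f,cv2.resize(im,None,fx=s,fy=s,interpolation=cv2.INTER_CUBIC))
def blobs(c,lo,hi,amin=15):
    h=cv2.cvtColor(c["color"],cv2.COLOR_RGB2HSV); m=cv2.inRange(h,np.array(lo),np.array(hi))
    n,l,s,ce=cv2.connectedComponentsWithStats(m)
    return [(ce[i],s[i]) for i in range(1,n) if s[i][4]>=amin]
E
python3 - <<'E'
from h import *
ims=[]
for n in("top","side"):
    c=snap(n); ims.append(c["color"]); print(n,c["o"].round(3),c["Rc"].round(2).tolist(),c["fx"],c["k1"])
    for nm,lo,hi in(("yellow",(22,130,120),(32,255,255)),("lime",(34,100,100),(60,255,255)),("red",(0,170,80),(6,255,255)),("red2",(174,170,80),(180,255,255))):
        for ce,s in blobs(c,lo,hi,12): print(nm,ce.round(1),s.tolist(),byrange(c,[ce]).round(3).tolist())
    np.save(n+".npy",c["color"])
    save(c,n+"0.png",None,1.5)
print(get_obs(),tip_reach)
E
```

```text
top [0.57  0.038 0.954] [[-0.03, -1.0, 0.08], [-1.0, 0.03, -0.01], [0.0, -0.08, -1.0]] 351.45080641428694 -0.04598070214123233
yellow [311.7 137.3] [302, 125, 21, 25, 315] [[0.764, -0.121, 0.052]]
yellow [269.4 184.9] [250, 171, 39, 30, 227] [[0.64, -0.006, 0.08]]
yellow [295.  198.9] [290, 193, 9, 11, 33] [[0.604, -0.068, 0.082]]
lime [267.4 183. ] [257, 176, 23, 16, 110] [[0.645, -0.001, 0.077]]
lime [334.5 197.2] [333, 195, 4, 5, 15] [[0.607, -0.176, 0.043]]
red [331.5 196.8] [321, 185, 24, 25, 319] [[0.608, -0.167, 0.047]]
red [259.5 216. ] [258, 214, 4, 5, 14] [[0.564, 0.022, 0.089]]
red [496.9 283.2] [486, 265, 22, 36, 331] [[0.362, -0.618, 0.013]]
red [ 66.  303.5] [56, 296, 20, 16, 301] [[0.344, 0.542, 0.012]]
side [0.275 0.764 0.719] [[-0.88, -0.3, 0.36], [-0.47, 0.53, -0.71], [0.02, -0.79, -0.61]] 439.72054636771776 -0.10327671055740013
yellow [298.   63.9] [295, 63, 7, 3, 17] [[0.869, -0.743, 0.096]]
yellow [240.9 164.8] [231, 157, 21, 17, 254] [[0.762, -0.109, 0.041]]
yellow [266.  190.6] [243, 179, 48, 24, 427] [[0.631, 0.002, 0.075]]
lime [259.  187.8] [250, 184, 22, 9, 92] [[0.649, 0.006, 0.08]]
{'clock': 0.1, 'joint_pos': array([ 1.21937547,  0.33281946, -0.06470567,  1.46083535,  0.02162832,
        1.34986371, -0.08850099]), 'joint_velocities': array([ 0.00050722, -0.00394541, -0.00191893, -0.00117616, -0.00015247,
        0.00037331, -0.00114166]), 'tau': array([ 1.16647858e-03, -6.26747060e+01,  4.89764102e-02, -3.92432070e+01,
        1.63284206e-02,  6.93231414e-03, -1.26728291e-04]), 'position': array([ 0.20172636, -0.59123288,  0.24159925]), 'ee_rot': array([ 9.86512434e-01,  1.63685182e-01, -1.39231954e-04, -5.98772653e-04]), 'ft_force': array([-0.77929343, -0.55975722,  0.2976589 ]), 'torque': array([-0.03748097,  0.01418966, -0.031879  ]), 'grasp_force': 0.0, 'grip_width': 0.9960669190178515} 0.011
```

View pics/top0.png

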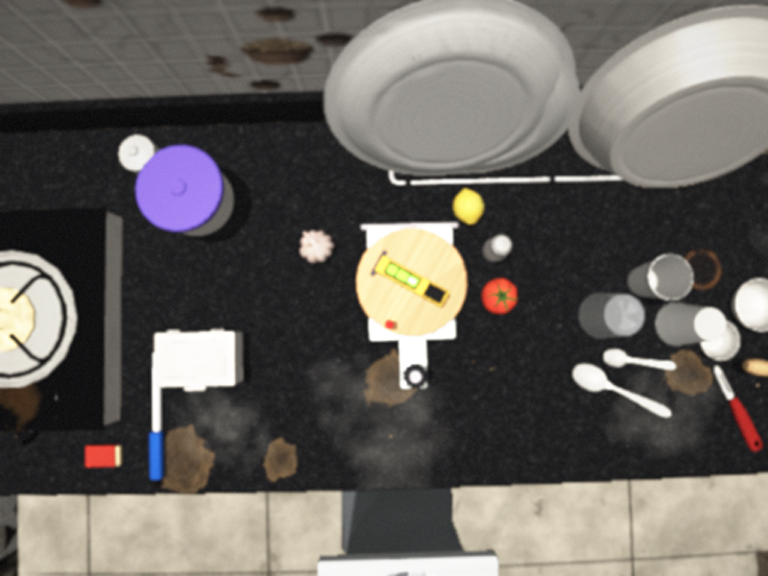

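View pics/side0.png

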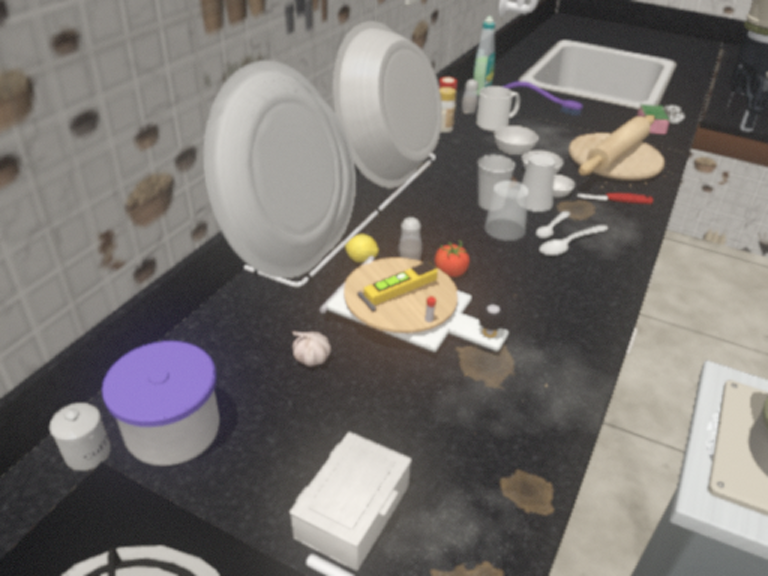

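The top view shows the table at about (275,187) in full-frame pixels. The knob is at (277,251), the red peg tip at (260,216), the garlic at (211,164), the tomato at (333,197), the salt shaker at (332,165) and the lemon at (312,137). The side view confirms this layout.

Run:
```python
from h import *
c=snap("top"); im=c["color"]; h=cv2.cvtColor(im,cv2.COLOR_RGB2HSV)
print("wood hsv",h[205,275],h[175,250], "knob region",h[251,277])
# table: wood mask, hull fill, ellipse
m=cv2.inRange(h,np.array((8,50,120)),np.array((34,255,255))); m[:140]=0;m[235:]=0;m[:,:225]=0;m[:,318:]=0
m=cv2.morphologyEx(m,cv2.MORPH_OPEN,np.ones((3,3)))
ct=max(cv2.findContours(m,cv2.RETR_EXTERNAL,cv2.CHAIN_APPROX_NONE)[0],key=cv2.contourArea)
p=onplane(c,cv2.convexHull(ct).reshape(-1,2),0.049)[:,:2]
A=np.c_[2*p,np.ones(len(p))]; s=np.linalg.lstsq(A,(p**2).sum(1),rcond=None)[0]
ax=s[:2]; print("axis",ax.round(4),"R",np.sqrt(s[2]+ax@ax).round(4))
# knob: dark pixels round (277,251)
g=im.max(2); print(g[240:262,264:290])
red=[b for b in blobs(c,(0,120,80),(8,255,255),6) if 250<b[0][0]<270 and 205<b[0][1]<225]
pg=onplane(c,[red[0][0]],0.092)[0]; print("peg",pg.round(4),"dist",np.hypot(*(pg[:2]-ax)).round(4),"ang",np.degrees(np.arctan2(*(pg[:2]-ax)[::-1])).round(1))
w=onplane(c,[(277,251)],0.07)[0];print("knob~",w.round(4),np.hypot(*(w[:2]-ax)).round(4),np.degrees(np.arctan2(*(ax-w[:2])[::-1])))
for nm,px,z in(("garlic",(211,164),.03),("tomato",(333,197),.03)): print(nm,onplane(c,[px],z).round(3))
s=snap("side")
for b in blobs(s,(0,120,80),(8,255,255),6):
    if 270<b[0][0]<300 and 190<b[0][1]<215:
        d1=ray(c,[red[0][0]])[0];d2=ray(s,[b[0]])[0]
        t=np.linalg.lstsq(np.c_[d1,-d2],s["o"]-c["o"],rcond=None)[0]; a,bb=c["o"]+d1*t[0],s["o"]+d2*t[1]; print("peg tri",a.round(4),bb.round(4))
```

```text
wood hsv [ 24  69 253] [ 19  85 237] knob region [  0   2 252]
axis [ 0.6357 -0.0189] R 0.095
[[120 145 221 255 255 255 255 255 255 255 255 255 255 255 255 255 255 255
  255 255 211  99  40  32  37  33]
 [112 139 212 254 255 255 255 255 255 255 255 255 255 255 255 255 255 255
  255 255 214 104  38  33  31  30]
 [113 131 206 254 255 255 255 255 255 254 237 229 228 221 221 233 241 250
  255 254 211 102  41  35  35  32]
 [112 126 204 254 255 255 255 255 255 227 149 116 111 104 104 134 171 218
  245 244 189  93  35  34  36  36]
 [111 126 202 254 255 255 252 229 187 134  80  55  55  50  57  69  95 146
  194 199 148  72  31  33  35  39]
 [109 125 196 252 255 255 232 139  82  63  60  59  61  55  56  53  51  75
  123 145 117  59  26  32  41  39]
 [106 124 193 248 255 247 187  96  58  64  83  99 111 106  92  72  56  58
   86 111  93  51  26  30  39  36]
 [103 119 187 240 242 199 123  71  64  88 138 180 201 197 176 129  77  56
   63  76  65  39  23  25  30  35]
 [100 116 183 235 221 144  74  62  80 136 207 242 249 248 240 196 123  72
   49  49  41  30  25  23  27  32]
 [101 115 180 235 222 147
[... 914 characters left out ...]
09 141
  173 193 159  94  54  47  41  40]
 [107 113 141 202 242 249 245 237 221 185 124  85  81  77  68  83 127 151
  163 156 119  73  54  49  44  45]
 [107 112 121 144 174 186 191 187 181 158 125 110 106 100  83  78  94 110
  110  94  73  57  53  49  48  50]
 [114 116 119 122 125 131 132 137 137 135 128 120 111  96  80  68  70  70
   66  62  56  58  55  53  47  49]
 [123 123 127 124 124 126 127 132 135 138 132 118 100  83  74  72  69  68
   64  62  59  58  56  53  51  46]]
peg [0.5636 0.0218 0.092 ] dist 0.0828 ang 150.6
knob~ [ 0.4754 -0.0199  0.07  ] 0.1603 0.3507863407444577
garlic [[0.704 0.145 0.03 ]]
tomato [[ 0.608 -0.175  0.03 ]]
peg tri [0.5635 0.0216 0.0844] [0.5667 0.0229 0.0843]
```

The measurements check out: table radius 95 mm, peg 82.8 mm from the axis at 150.6°, and knob 160 mm from the axis. The stand's yaw is about 0.5°. Next I'll work out the move to the peg.

```bash
cat > d.py <<'E'
import sys
from h import *
# args: x y z yaw(deg of tool x), tool down -> delta_pos, turn ; repeat for several poses
o=get_obs(); R0=Ro.from_quat(o["ee_rot"]); v=list(map(float,sys.argv[1:]))
print("now",o["position"].round(4),"q",o["ee_rot"].round(4),"yaw",np.degrees(np.arctan2(*R0.as_matrix()[[1,0],0])).round(1),"F",o["ft_force"].round(1),"j",o["joint_pos"].round(2),"t",round(o["clock"],2))
for i in range(0,len(v),4):
    y=np.radians(v[i+3]); R=Ro.from_matrix(np.c_[[np.cos(y),np.sin(y),0],[np.sin(y),-np.cos(y),0],[0,0,-1]])
    print((R0.inv().apply(np.array(v[i:i+3])-o["position"])).round(4).tolist(),(R0.inv()*R).as_rotvec().round(4).tolist())
E
python3 d.py .5645 .022 .16 150
```

```text
now [ 0.2017 -0.5914  0.2418] q [ 9.865e-01  1.636e-01 -1.000e-04 -4.000e-04] yaw 18.8 F [-0.4 -0.2 -0.1] j [ 1.22  0.33 -0.06  1.46  0.02  1.35 -0.09] t 0.2
[0.5414, -0.4633, 0.0822] [-0.0005, -0.0009, -2.2892]
```

Units first: shifts go in shares of 0.75 m and turns go in shares of pi rad. So 0.541 m / 0.75 = 0.7213, -0.463 m / 0.75 = -0.6173, -2.289 rad / 3.1416 = -0.7286.

Emit:
move_arm([
  {"delta_pos":[0.7213,-0.6173,0.1093],"turn":[0,0,-0.7286],"fingers":0.4},
  {"delta_pos":[0.7213,-0.6173,0.1093],"turn":[0,0,-0.7286],"fingers":0.4},
  {"delta_pos":[0.7213,-0.6173,0.1093],"turn":[0,0,-0.7286],"fingers":0.4},
  {"delta_pos":[0.7213,-0.6173,0.1093],"turn":[0,0,-0.7286],"fingers":0.4},
  {"delta_pos":[0.7213,-0.6173,0.1093],"turn":[0,0,-0.7286],"fingers":0.4},
  {"delta_pos":[0.7213,-0.6173,0.1093],"turn":[0,0,-0.7286],"fingers":0.4},
  {"delta_pos":[0.7213,-0.6173,0.1093],"turn":[0,0,-0.7286],"fingers":0.4},
  {"delta_pos":[0.7213,-0.6173,0.1093],"turn":[0,0,-0.7286],"fingers":0.4},
  {"delta_pos":[0.7213,-0.6173,0.1093],"turn":[0,0,-0.7286],"fingers":0.4},
  {"delta_pos":[0.7213,-0.6173,0.1093],"turn":[0,0,-0.7286],"fingers":0.4},
  {"delta_pos":[0.7213,-0.6173,0.1093],"turn":[0,0,-0.7286],"fingers":0.4},
  {"delta_pos":[0.7213,-0.6173,0.1093],"turn":[0,0,-0.7286],"fingers":0.4},
], force=20)

```text
clock: 1.7
position: [0.565, 0.0253, 0.1599]
ee_rot: [0.273, 0.962, 0.001, -0.0]
ft_force: [-0.4, -0.5, 0.9]
grip_width: 0.601
grasp_force: 0.0
```

```bash
python3 d.py .5645 .022 .16 150
```

```text
now [0.565  0.0253 0.1599] q [ 2.73e-01  9.62e-01  8.00e-04 -3.00e-04] yaw 148.3 F [-0.4 -0.5  0.9] j [ 0.51  0.36 -0.76  1.69  0.26  1.19  0.7 ] t 1.7
[-0.0013, -0.0031, -0.0001] [0.0014, -0.0009, -0.0293]
```

```bash
python3 - <<'E'
from h import *
c=snap("wrist"); save(c,"w1.png",None,1.2)
for b in blobs(c,(0,120,80),(8,255,255),30): print(b[0].round(1),b[1].tolist(),onplane(c,[b[0]],.092).round(4),byrange(c,[b[0]]).round(4))
print(c["o"],c["fx"])
E
python3 d.py .5645 .022 .16 150 .5645 .022 .075 150
```

```text
[251.4 207.5] [241, 197, 22, 22, 370] [[0.5631 0.0247 0.092 ]] [[0.5635 0.0245 0.0908]]
[130.6 283.4] [127, 281, 10, 6, 35] [[ 0.5674 -0.092   0.092 ]] [[ 0.5922 -0.1507  0.0166]]
[0.50147603 0.06418202 0.29216817] 294.88463471381283
now [0.5656 0.0276 0.1597] q [ 2.675e-01  9.636e-01  1.500e-03 -3.000e-04] yaw 149.0 F [-2.   1.9 -0.7] j [ 0.51  0.36 -0.76  1.69  0.26  1.19  0.71] t 1.75
[-0.0019, -0.0054, -0.0004] [0.0028, -0.0014, -0.018]
[-0.0021, -0.0057, 0.0846] [0.0028, -0.0014, -0.018]
```

View pics/w1.png

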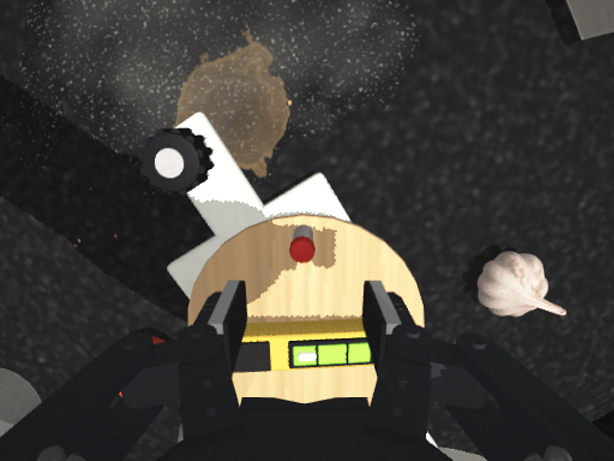

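The wrist view shows the red tip at (302,248), centred between the jaws. The knob is at (170,162) and the garlic is clear at (510,283). I'll descend and cage the peg.

Converted, 0.085 m / 0.75 = 0.1133, 0.06 m / 0.75 = 0.08, -0.02 rad / 3.1416 = -0.0064.

Emit:
move_arm([
  {"delta_pos":[0,0,0.04],"turn":[0,0,-0.0064],"fingers":0.4},
  {"delta_pos":[0,0,0.08],"turn":[0,0,-0.0064],"fingers":0.4},
  {"delta_pos":[0,0,0.1133],"turn":[0,0,-0.0064],"fingers":0.4},
  {"delta_pos":[0,0,0.1133],"turn":[0,0,-0.0064],"fingers":0.72},
  {"delta_pos":[0,0,0.1133],"turn":[0,0,-0.0064],"fingers":0.72},
  {"delta_pos":[0,0,0.1133],"turn":[0,0,-0.0064],"fingers":0.72},
])

```text
clock: 2.5
position: [0.5651, 0.0213, 0.0766]
ee_rot: [0.268, 0.963, 0.0, 0.001]
ft_force: [0.6, -1.3, -0.3]
grip_width: 0.278
grasp_force: 0.0
```

Run:
```python
import math,subprocess
a=[]
for d in(150,138,126,114,102,92,90):
    t=math.radians(d+.5); a+=[.6357+.0825*math.cos(t),-.0189+.0825*math.sin(t),.075,d]
print(subprocess.run(["python3","d.py"]+[str(x) for x in a],capture_output=True,text=True).stdout)
```

```text
now [0.5651 0.0213 0.0766] q [2.682e-01 9.634e-01 1.000e-04 9.000e-04] yaw 148.9 F [ 0.6 -1.3 -0.3] j [ 0.48  0.45 -0.72  1.77  0.34  1.04  0.66] t 2.5
[0.0012, -0.0003, 0.0016] [0.0008, 0.0017, -0.0195]
[-0.0001, 0.0169, 0.0016] [0.0009, 0.0017, 0.1899]
[-0.005, 0.0335, 0.0016] [0.0011, 0.0016, 0.3994]
[-0.0132, 0.0486, 0.0016] [0.0013, 0.0014, 0.6088]
[-0.0243, 0.0618, 0.0017] [0.0014, 0.0013, 0.8182]
[-0.0356, 0.0707, 0.0017] [0.0016, 0.0012, 0.9928]
[-0.038, 0.0723, 0.0017] [0.0016, 0.0012, 1.0277]
```

Converted, 0.0725 m / 0.75 = 0.0967, -0.038 m / 0.75 = -0.0507, 1.03 rad / 3.1416 = 0.3279.

Emit:
move_arm([
  {"delta_pos":[0.0013,0.012,0],"turn":[0,0,0.0318],"fingers":0.72},
  {"delta_pos":[0,0.0227,0],"turn":[0,0,0.0637],"fingers":0.72},
  {"delta_pos":[-0.0027,0.0333,0],"turn":[0,0,0.0955],"fingers":0.72},
  {"delta_pos":[-0.0067,0.0447,0],"turn":[0,0,0.1273],"fingers":0.72},
  {"delta_pos":[-0.012,0.0547,0],"turn":[0,0,0.1592],"fingers":0.72},
  {"delta_pos":[-0.0173,0.0647,0],"turn":[0,0,0.1942],"fingers":0.72},
  {"delta_pos":[-0.0247,0.074,0],"turn":[0,0,0.226],"fingers":0.72},
  {"delta_pos":[-0.0327,0.0827,0],"turn":[0,0,0.261],"fingers":0.72},
  {"delta_pos":[-0.0413,0.0893,0],"turn":[0,0,0.2928],"fingers":0.72},
  {"delta_pos":[-0.0507,0.0967,0],"turn":[0,0,0.3279],"fingers":0.72},
  {"delta_pos":[-0.0507,0.0967,0],"turn":[0,0,0.3279],"fingers":0.72},
  {"delta_pos":[-0.0507,0.0967,0],"turn":[0,0,0.3279],"fingers":0.4},
])

```text
clock: 4.0
position: [0.6342, 0.0638, 0.0757]
ee_rot: [0.707, 0.707, 0.0, 0.0]
ft_force: [0.5, 0.3, 0.2]
grip_width: 0.478
grasp_force: 0.0
```

```bash
python3 d.py .635 .063 .16 90 .4755 -.020 .16 118
```

```text
now [0.6342 0.0638 0.0757] q [7.069e-01 7.073e-01 1.000e-04 2.000e-04] yaw 90.0 F [0.5 0.3 0.2] j [ 0.21  0.55 -0.5   1.58  0.29  1.09 -0.37] t 4.0
[-0.0008, 0.0008, -0.0843] [0.0005, 0.0001, 0.0005]
[-0.0838, -0.1587, -0.0844] [0.0004, 0.0002, -0.4882]
```

Converted, -0.159 m / 0.75 = -0.212, -0.084 m / 0.75 = -0.112, -0.49 rad / 3.1416 = -0.156.

Emit:
move_arm([
  {"delta_pos":[0,0,-0.0533],"turn":[0,0,0],"fingers":0.25},
  {"delta_pos":[0,0,-0.112],"turn":[0,0,0],"fingers":0.25},
  {"delta_pos":[-0.0533,-0.1067,-0.112],"turn":[0,0,-0.0637],"fingers":0.25},
  {"delta_pos":[-0.112,-0.212,-0.112],"turn":[0,0,-0.156],"fingers":0.25},
  {"delta_pos":[-0.112,-0.212,-0.112],"turn":[0,0,-0.156],"fingers":0.25},
  {"delta_pos":[-0.112,-0.212,-0.112],"turn":[0,0,-0.156],"fingers":0.25},
  {"delta_pos":[-0.112,-0.212,-0.112],"turn":[0,0,-0.156],"fingers":0.25},
])

```text
clock: 4.88
position: [0.4756, -0.0199, 0.1599]
ee_rot: [0.515, 0.857, 0.0, 0.001]
ft_force: [-0.4, 1.0, 0.9]
grip_width: 0.753
grasp_force: 0.0
```

```bash
python3 d.py .4755 -.020 .16 118  .4755 -.020 .058 118
python3 - <<'E'
from h import *
c=snap("wrist"); save(c,"w2.png",None,1.2)
t=snap("top"); 
for b in blobs(t,(0,120,80),(8,255,255),5):
    if b[0][0]<300 and b[0][1]<240: p=onplane(t,[b[0]],.092)[0]; print("peg",p.round(4),np.degrees(np.arctan2(p[1]+.0189,p[0]-.6357)).round(1))
E
```

```text
now [ 0.4756 -0.0199  0.1599] q [5.154e-01 8.570e-01 1.000e-04 8.000e-04] yaw 118.0 F [-0.4  1.   0.9] j [ 0.55  0.12 -0.63  1.92  0.08  1.13  0.37] t 4.88
[-0.0001, -0.0001, -0.0001] [0.0011, 0.0013, -0.0007]
[0.0001, -0.0002, 0.1019] [0.0011, 0.0013, -0.0007]
peg [0.6314 0.0622 0.092 ] 93.0
```

View pics/w2.png

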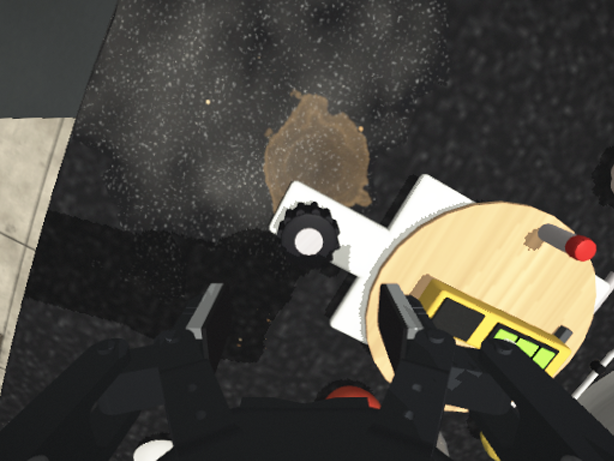

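Run:
```python
from h import *
c=snap("wrist"); ax=np.array([.6357,-.0189])
for b in blobs(c,(0,120,80),(8,255,255),30):
    if b[0][0]>400: p=onplane(c,[b[0]],.090)[0]; print("peg",p.round(4),np.degrees(np.arctan2(*(p[:2]-ax)[::-1])).round(1),np.hypot(*(p[:2]-ax)).round(4),b[1].tolist())
h=cv2.cvtColor(c["color"],cv2.COLOR_RGB2HSV); m=cv2.inRange(h,np.array((0,0,200)),np.array((180,40,255)))
n,l,s,ce=cv2.connectedComponentsWithStats(m)
for i in range(1,n):
    if s[i][4]>40 and abs(ce[i][0]-257)<20 and abs(ce[i][1]-201)<15: print("knob cap",onplane(c,[ce[i]],.072).round(4),s[i].tolist())
u=[(ce,s) for ce,s in blobs(c,(34,100,100),(60,255,255),30)]
P=onplane(c,[x[0] for x in u],.078); print("lime",P.round(4).tolist())
m=cv2.inRange(h,np.array((24,170,90)),np.array((33,255,255))); l=max(cv2.findContours(m,0,1)[0],key=cv2.contourArea)
r=cv2.minAreaRect(onplane(c,l.reshape(-1,2),.078)[:,:2].astype(np.float32)); print("level rect",r)
```

```text
peg [0.6315 0.0635 0.09  ] 92.9 0.0825 [470, 197, 27, 22, 439]
knob cap [[ 0.4785 -0.0194  0.072 ]] [245, 192, 23, 21, 384]
lime [[0.6375, -0.014, 0.078], [0.6588, -0.0141, 0.078], [0.677, -0.0157, 0.078]]Traceback (most recent call last):
  File "<stdin>", line 11, in <module>
ValueError: max() iterable argument is empty
```

Converted, 0.101 m / 0.75 = 0.1347, 0.08 m / 0.75 = 0.1067.

Emit:
move_arm([
  {"delta_pos":[0,0,0.0533],"turn":[0,0,0],"fingers":0.25},
  {"delta_pos":[0,0,0.1067],"turn":[0,0,0],"fingers":0.25},
  {"delta_pos":[0,0,0.1347],"turn":[0,0,0],"fingers":0.25},
  {"delta_pos":[0,0,0.1347],"turn":[0,0,0],"fingers":0.7},
  {"delta_pos":[0,0,0.1347],"turn":[0,0,0],"fingers":0.7},
  {"delta_pos":[0,0,0.1347],"turn":[0,0,0],"fingers":0.7},
  {"delta_pos":[0,0,0.1347],"turn":[0,0,0],"fingers":0.7},
  {"delta_pos":[0,0,0.1347],"turn":[0,0,0],"fingers":0.7},
], force=35)

```text
clock: 6.02
position: [0.4774, -0.0177, 0.0591]
ee_rot: [0.515, 0.857, 0.002, 0.001]
ft_force: [12.1, 6.7, -17.6]
grip_width: 0.433
grasp_force: 37.8
```

Converted, 0.0025 m / 0.75 = 0.0033, 0.15 rad / 3.1416 = 0.0477.

Emit:
move_arm([
  {"delta_pos":[0,0.0033,0],"turn":[0,0,0],"fingers":0.7},
  {"delta_pos":[0,0.0033,0],"turn":[0,0,0.0477],"fingers":0.7},
  {"delta_pos":[0,0.0033,0],"turn":[0,0,0.0955],"fingers":0.7},
  {"delta_pos":[0,0.0033,0],"turn":[0,0,0.1432],"fingers":0.7},
  {"delta_pos":[0,0.0033,0],"turn":[0,0,0.191],"fingers":0.7},
  {"delta_pos":[0,0.0033,0],"turn":[0,0,0.2387],"fingers":0.7},
  {"delta_pos":[0,0.0033,0],"turn":[0,0,0.2865],"fingers":0.7},
  {"delta_pos":[0,0.0033,0],"turn":[0,0,0.3183],"fingers":0.7},
  {"delta_pos":[0,0.0033,0],"turn":[0,0,0.3183],"fingers":0.7},
  {"delta_pos":[0,0.0033,0],"turn":[0,0,0.3183],"fingers":0.7},
])

```text
clock: 7.28
position: [0.4783, -0.0176, 0.059]
ee_rot: [0.863, 0.505, 0.001, -0.0]
ft_force: [3.7, 3.5, -9.8]
grip_width: 0.434
grasp_force: 38.5
```

```bash
python3 d.py .478 -.0175 .16 60.7  .593 -.019 .16 90 .593 -.019 .11 90
```

```text
now [ 0.4783 -0.0176  0.059 ] q [ 8.629e-01  5.054e-01  1.000e-03 -1.000e-04] yaw 60.7 F [ 3.7  3.5 -9.8] j [ 0.38  0.25 -0.47  2.01  0.14  0.91 -0.68] t 7.28
[0.0001, -0.0002, -0.101] [0.0009, -0.0018, 0.0002]
[0.055, 0.1008, -0.1008] [0.0013, -0.0016, -0.5112]
[0.055, 0.1008, -0.0508] [0.0013, -0.0016, -0.5112]
```

```bash
python3 d.py .594 -.018 .13 15
```

```text
now [ 0.4783 -0.0176  0.059 ] q [ 8.629e-01  5.054e-01  1.000e-03 -1.000e-04] yaw 60.7 F [ 3.7  3.5 -9.8] j [ 0.38  0.25 -0.47  2.01  0.14  0.91 -0.68] t 7.28
[0.0564, 0.1012, -0.0708] [0.0001, -0.0021, 0.7978]
```

Converted, 0.101 m / 0.75 = 0.1347, -0.09 m / 0.75 = -0.12, 0.8 rad / 3.1416 = 0.2546.

Emit:
move_arm([
  {"delta_pos":[0,0,0],"turn":[0,0,0],"fingers":0.25},
  {"delta_pos":[0,0,0],"turn":[0,0,0],"fingers":0.25},
  {"delta_pos":[0,0,-0.0667],"turn":[0,0,0],"fingers":0.25},
  {"delta_pos":[0,0,-0.12],"turn":[0,0,0.0318],"fingers":0.25},
  {"delta_pos":[0.0373,0.0667,-0.12],"turn":[0,0,0.0891],"fingers":1},
  {"delta_pos":[0.0747,0.1347,-0.12],"turn":[0,0,0.1464],"fingers":1},
  {"delta_pos":[0.0747,0.1347,-0.0947],"turn":[0,0,0.2037],"fingers":1},
  {"delta_pos":[0.0747,0.1347,-0.0947],"turn":[0,0,0.2546],"fingers":1},
  {"delta_pos":[0.0747,0.1347,-0.0947],"turn":[0,0,0.2546],"fingers":1},
  {"delta_pos":[0.0747,0.1347,-0.0947],"turn":[0,0,0.2546],"fingers":1},
], force=20)

```text
clock: 8.52
position: [0.5931, -0.0194, 0.1299]
ee_rot: [0.991, 0.131, 0.0, 0.0]
ft_force: [-0.8, 0.4, 0.0]
grip_width: -0.002
grasp_force: 0.0
```

```bash
python3 d.py .594 -.018 .13 15
python3 - <<'E'
from h import *
c=snap("wrist"); save(c,"w3.png",None,1.2); ax=np.array([.637,-.018])
for b in blobs(c,(0,120,80),(8,255,255),30): 
    p=onplane(c,[b[0]],.093)[0]; print("red",b[0].round(),p.round(4),np.degrees(np.arctan2(*(p[:2]-ax)[::-1])).round(1),np.hypot(*(p[:2]-ax)).round(4),b[1].tolist())
for b in blobs(c,(34,100,100),(60,255,255),30): print("lime",b[0].round(),b[1].tolist(),onplane(c,[b[0]],.079).round(4))
E
```

```text
now [ 0.5931 -0.0194  0.1299] q [9.914e-01 1.308e-01 4.000e-04 2.000e-04] yaw 15.0 F [-0.8  0.4  0. ] j [ 0.26  0.38 -0.37  1.67  0.15  1.13 -1.46] t 8.53
[0.0012, -0.0012, -0.0001] [0.0005, -0.0008, 0.0005]
red [133. 124.] [0.6357 0.0628 0.093 ] 90.9 0.0808 [118, 111, 32, 28, 695]
red [423. 216.] [ 0.627  -0.1214  0.093 ] -95.5 0.1039 [390, 186, 77, 71, 3130]
red [459. 231.] [ 0.6234 -0.1504  0.093 ] -95.9 0.1331 [451, 222, 16, 19, 141]
red [446. 246.] [ 0.6116 -0.1463  0.093 ] -101.2 0.1308 [441, 239, 13, 14, 88]
lime [287.  90.] [271, 73, 33, 34, 796] [[ 0.6768 -0.0176  0.079 ]]
lime [279. 123.] [262, 103, 34, 40, 926] [[ 0.657  -0.0181  0.079 ]]
lime [270. 155.] [256, 139, 31, 32, 475] [[ 0.6363 -0.0187  0.079 ]]
lime [441. 235.] [429, 208, 36, 50, 403] [[ 0.6142 -0.151   0.079 ]]
lime [453. 226.] [443, 222, 21, 12, 80] [[ 0.6222 -0.1563  0.079 ]]
```

View pics/w3.png

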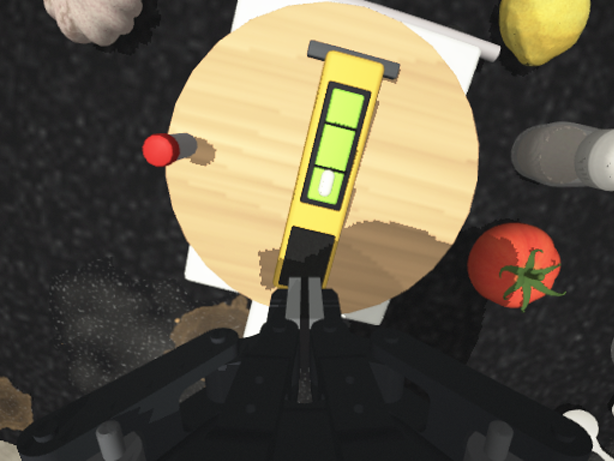

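The wrist view shows the table at about 0, with the level in line with the foot. The bubble is at (326,183), at the pad end while the level is propped up, and the black lines are at about y=125 and y=168. The pad is under the fingertips. I'll press gently.

Converted, 0.04 m / 0.75 = 0.0533, 0.036 m / 0.75 = 0.048.

Emit:
move_arm([
  {"delta_pos":[0,0,0.0267],"turn":[0,0,0],"fingers":1},
  {"delta_pos":[0,0,0.04],"turn":[0,0,0],"fingers":1},
  {"delta_pos":[0,0,0.0453],"turn":[0,0,0],"fingers":1},
  {"delta_pos":[0,0,0.048],"turn":[0,0,0],"fingers":1},
  {"delta_pos":[0,0,0.0507],"turn":[0,0,0],"fingers":1},
  {"delta_pos":[0,0,0.0533],"turn":[0,0,0],"fingers":1},
  {"delta_pos":[0,0,0.0533],"turn":[0,0,0],"fingers":1},
])

```text
clock: 9.45
position: [0.593, -0.0194, 0.0894]
ee_rot: [0.992, 0.129, 0.0, 0.0]
ft_force: [-2.4, -0.0, 4.0]
grip_width: -0.006
grasp_force: 1.7
```

Converted, 0.001 m / 0.75 = 0.0013, 0.0005 m / 0.75 = 0.0007.

Emit:
move_arm([
  {"delta_pos":[0,0,0.0007],"turn":[0,0,0],"fingers":1},
  {"delta_pos":[0,0,0.0013],"turn":[0,0,0],"fingers":1},
  {"delta_pos":[0,0,0.0013],"turn":[0,0,0],"fingers":1},
  {"delta_pos":[0,0,0.0013],"turn":[0,0,0],"fingers":1},
  {"delta_pos":[0,0,0.0013],"turn":[0,0,0],"fingers":1},
  {"delta_pos":[0,0,0.0013],"turn":[0,0,0],"fingers":1},
  {"delta_pos":[0,0,0.0013],"turn":[0,0,0],"fingers":1},
  {"delta_pos":[0,0,0.0013],"turn":[0,0,0],"fingers":1},
  {"delta_pos":[0,0,0.0013],"turn":[0,0,0],"fingers":1},
  {"delta_pos":[0,0,0.0013],"turn":[0,0,0],"fingers":1},
  {"delta_pos":[0,0,0.0013],"turn":[0,0,0],"fingers":1},
  {"delta_pos":[0,0,0.0013],"turn":[0,0,0],"fingers":1},
])

```text
clock: 10.95
position: [0.5929, -0.0193, 0.0888]
ee_rot: [0.992, 0.129, 0.0, 0.0]
ft_force: [-4.7, -0.1, 6.6]
grip_width: -0.002
grasp_force: 3.7
```

```bash
cat > bub.py <<'E'
import sys
from h import *
c=snap("wrist"); save(c,sys.argv[1],(190,30,360,230),3)
h=cv2.cvtColor(c["color"],cv2.COLOR_RGB2HSV)
L=[b for b in blobs(c,(34,100,60),(62,255,255),20) if 240<b[0][0]<310 and b[0][1]<190]
for b in L: print("lime",b[0].round(1),b[1].tolist())
x0=min(b[1][0] for b in L);y0=min(b[1][1] for b in L);x1=max(b[1][0]+b[1][2] for b in L);y1=max(b[1][1]+b[1][3] for b in L)
for b in blobs(c,(0,0,170),(180,70,255),20):
    u,v=b[0]
    if x0<u<x1 and y0<v<y1: print("bubble",b[0].round(1),b[1].tolist(),onplane(c,[b[0]],.076).round(4))
# lines: dark minima inside the window, along the window's axis
P=np.array([b[0] for b in L]); d=P[-1]-P[0]; d/=np.linalg.norm(d); q=np.array([-d[1],d[0]])
m=P.mean(0); s=np.arange(-60,60,.5); g=c["color"].max(2).astype(np.float32)
for off in(-7,7):
    xy=(m+np.outer(s,d)+q*off).astype(np.float32); v=cv2.remap(g,xy[None,:,0].copy(),xy[None,:,1].copy(),1)[0]
    from scipy.signal import find_peaks
    k=find_peaks(-v,prominence=40)[0]
    print("dark at",[(xy[i].round(1).tolist(),int(v[i]),onplane(c,[xy[i]],.076)[0].round(4).tolist()) for i in k])
E
python3 bub.py b1.png; python3 d.py
```

```text
lime [295.2  89.4] [275, 68, 41, 44, 1312]
lime [283.4 133.6] [264, 107, 43, 49, 1076]
lime [273.9 170.1] [255, 151, 39, 38, 1046]
bubble [286.7 123.3] [278, 110, 18, 28, 363] [[ 0.6592 -0.0184  0.076 ]]
dark at [([296.8999938964844, 110.0999984741211], 22, [0.6664, -0.0213, 0.076]), ([285.0, 155.10000610351562], 20, [0.6441, -0.022, 0.076])]
dark at [([283.0, 108.0], 26, [0.6656, -0.0146, 0.076]), ([271.3999938964844, 152.0], 20, [0.6438, -0.015, 0.076])]
now [ 0.5929 -0.0193  0.0888] q [9.916e-01 1.291e-01 1.000e-04 1.000e-04] yaw 14.8 F [-4.1  0.   7.2] j [ 0.25  0.42 -0.37  1.7   0.17  1.05 -1.48] t 11.0
```

View pics/b1.png

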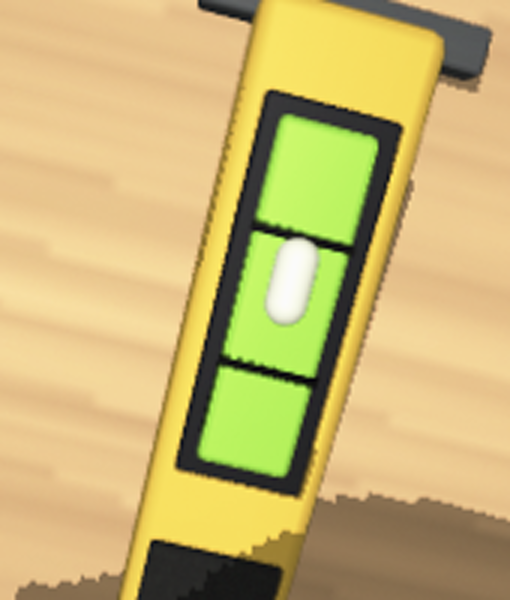

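The bubble sits about 4 mm toward the hinge from mid-lines, almost touching the upper line. I'll hold a bit longer to get the settled reading.

Emit:
move_arm([
  {"delta_pos":[0,0,0],"turn":[0,0,0],"fingers":1},
  {"delta_pos":[0,0,0],"turn":[0,0,0],"fingers":1},
  {"delta_pos":[0,0,0],"turn":[0,0,0],"fingers":1},
  {"delta_pos":[0,0,0],"turn":[0,0,0],"fingers":1},
  {"delta_pos":[0,0,0],"turn":[0,0,0],"fingers":1},
  {"delta_pos":[0,0,0],"turn":[0,0,0],"fingers":1},
])

```text
clock: 11.75
position: [0.5929, -0.0194, 0.0888]
ee_rot: [0.992, 0.129, 0.0, 0.0]
ft_force: [-4.3, 0.1, 5.9]
grip_width: -0.001
grasp_force: 3.7
```

```bash
python3 bub.py b2.png; python3 d.py .593 -.0194 .16 15 .478 -.0177 .16 90 .478 -.0177 .059 90
```

```text
lime [295.2  89.5] [275, 68, 41, 44, 1312]
lime [283.4 133.6] [264, 107, 43, 49, 1071]
lime [273.8 170.1] [255, 151, 39, 38, 1047]
bubble [286.6 123.4] [278, 110, 18, 28, 364] [[ 0.6591 -0.0184  0.076 ]]
dark at [([296.8999938964844, 110.0999984741211], 21, [0.6664, -0.0214, 0.076]), ([285.0, 155.10000610351562], 18, [0.6441, -0.022, 0.076])]
dark at [([283.29998779296875, 107.0], 27, [0.6661, -0.0147, 0.076]), ([271.3999938964844, 152.0], 21, [0.6438, -0.015, 0.076])]
now [ 0.5929 -0.0194  0.0888] q [9.916e-01 1.290e-01 0.000e+00 1.000e-04] yaw 14.8 F [-4.   0.   8.3] j [ 0.25  0.42 -0.37  1.7   0.17  1.05 -1.48] t 11.8
[0.0001, 0.0001, -0.0712] [0.0002, -0.0001, -0.0031]
[-0.1106, -0.031, -0.0713] [0.0002, 0.0001, -1.312]
[-0.1106, -0.031, 0.0297] [0.0002, 0.0001, -1.312]
```

Settled at +4.1 mm, so the knob needs about 0.41 rad more clockwise.

Converted, -0.111 m / 0.75 = -0.148, -0.071 m / 0.75 = -0.0947, -1 rad / 3.1416 = -0.3183.

Emit:
move_arm([
  {"delta_pos":[0,0,-0.0467],"turn":[0,0,0],"fingers":1},
  {"delta_pos":[0,0,-0.0947],"turn":[0,0,-0.0477],"fingers":0.6},
  {"delta_pos":[-0.0733,-0.02,-0.0947],"turn":[0,0,-0.105],"fingers":0.25},
  {"delta_pos":[-0.148,-0.0413,-0.0947],"turn":[0,0,-0.1592],"fingers":0.25},
  {"delta_pos":[-0.148,-0.0413,-0.0947],"turn":[0,0,-0.2165],"fingers":0.25},
  {"delta_pos":[-0.148,-0.0413,-0.0947],"turn":[0,0,-0.2706],"fingers":0.25},
  {"delta_pos":[-0.148,-0.0413,-0.0947],"turn":[0,0,-0.3183],"fingers":0.25},
  {"delta_pos":[-0.148,-0.0413,-0.0947],"turn":[0,0,-0.3183],"fingers":0.25},
  {"delta_pos":[-0.148,-0.0413,-0.0947],"turn":[0,0,-0.3183],"fingers":0.25},
])

```text
clock: 12.92
position: [0.4777, -0.0178, 0.1593]
ee_rot: [0.809, 0.587, 0.0, 0.0]
ft_force: [-0.1, 0.2, -0.3]
grip_width: 0.754
grasp_force: 0.0
```

```bash
python3 d.py .478 -.0177 .16 72 .478 -.0177 .059 72
```

```text
now [ 0.4777 -0.0178  0.1593] q [8.094e-01 5.873e-01 1.000e-04 1.000e-04] yaw 71.9 F [-0.1  0.2 -0.3] j [ 0.43  0.11 -0.51  1.92  0.06  1.12 -0.42] t 12.93
[0.0002, 0.0002, -0.0007] [0.0002, -0.0, -0.0012]
[0.0002, 0.0002, 0.1003] [0.0002, -0.0, -0.0012]
```

Converted, 0.1 m / 0.75 = 0.1333, 0.08 m / 0.75 = 0.1067.

Emit:
move_arm([
  {"delta_pos":[0,0,0.0533],"turn":[0,0,0],"fingers":0.25},
  {"delta_pos":[0,0,0.1067],"turn":[0,0,0],"fingers":0.25},
  {"delta_pos":[0,0,0.1333],"turn":[0,0,0],"fingers":0.25},
  {"delta_pos":[0,0,0.1333],"turn":[0,0,0],"fingers":0.7},
  {"delta_pos":[0,0,0.1333],"turn":[0,0,0],"fingers":0.7},
  {"delta_pos":[0,0,0.1333],"turn":[0,0,0],"fingers":0.7},
  {"delta_pos":[0,0,0.1333],"turn":[0,0,0],"fingers":0.7},
  {"delta_pos":[0,0,0.1333],"turn":[0,0,0],"fingers":0.7},
], force=35)

```text
clock: 13.92
position: [0.4781, -0.0178, 0.0598]
ee_rot: [0.808, 0.589, 0.0, 0.0]
ft_force: [2.8, -0.4, -2.9]
grip_width: 0.432
grasp_force: 37.3
```

Converted, 0.41 rad / 3.1416 = 0.1305.

Emit:
move_arm([
  {"delta_pos":[0,0,0],"turn":[0,0,0.0446],"fingers":0.7},
  {"delta_pos":[0,0,0],"turn":[0,0,0.0891],"fingers":0.7},
  {"delta_pos":[0,0,0],"turn":[0,0,0.1305],"fingers":0.7},
  {"delta_pos":[0,0,0],"turn":[0,0,0.1305],"fingers":0.7},
  {"delta_pos":[0,0,0],"turn":[0,0,0.1305],"fingers":0.7},
  {"delta_pos":[0,0,0],"turn":[0,0,0.1305],"fingers":0.25},
  {"delta_pos":[0,0,0],"turn":[0,0,0.1305],"fingers":0.25},
  {"delta_pos":[0,0,0],"turn":[0,0,0.1305],"fingers":0.25},
])

```text
clock: 14.92
position: [0.4774, -0.0178, 0.0593]
ee_rot: [0.911, 0.412, -0.0, -0.0]
ft_force: [0.7, 0.1, -0.0]
grip_width: 0.755
grasp_force: 0.0
```

```bash
python3 d.py .593 -.018 .16 15 .593 -.018 .13 15
```

```text
now [ 0.4774 -0.0178  0.0593] q [ 9.112e-01  4.120e-01 -2.000e-04 -1.000e-04] yaw 48.7 F [ 0.7  0.1 -0. ] j [ 0.35  0.24 -0.44  2.02  0.13  0.91 -0.88] t 14.93
[0.0762, 0.0869, -0.1008] [-0.0002, 0.0005, 0.5875]
[0.0762, 0.0869, -0.0708] [-0.0002, 0.0005, 0.5875]
```

Converted, -0.095 m / 0.75 = -0.1267, 0.087 m / 0.75 = 0.116, 0.44 rad / 3.1416 = 0.1401.

Emit:
move_arm([
  {"delta_pos":[0,0,-0.0667],"turn":[0,0,0],"fingers":0.25},
  {"delta_pos":[0,0,-0.1267],"turn":[0,0,0.0318],"fingers":0.25},
  {"delta_pos":[0.0507,0.0573,-0.1267],"turn":[0,0,0.0891],"fingers":1},
  {"delta_pos":[0.1013,0.116,-0.1267],"turn":[0,0,0.1401],"fingers":1},
  {"delta_pos":[0.1013,0.116,-0.0947],"turn":[0,0,0.1868],"fingers":1},
  {"delta_pos":[0.1013,0.116,-0.0947],"turn":[0,0,0.1868],"fingers":1},
  {"delta_pos":[0.1013,0.116,-0.0947],"turn":[0,0,0.1868],"fingers":1},
  {"delta_pos":[0.1013,0.116,-0.0947],"turn":[0,0,0.1868],"fingers":1},
  {"delta_pos":[0.1013,0.116,-0.0947],"turn":[0,0,0.1868],"fingers":1},
], force=20)

```text
clock: 16.05
position: [0.5933, -0.0184, 0.1312]
ee_rot: [0.991, 0.131, 0.001, 0.0]
ft_force: [0.2, 1.1, 1.0]
grip_width: -0.001
grasp_force: 0.0
```

Converted, 0.0395 m / 0.75 = 0.0527, 0.039 m / 0.75 = 0.052.

Emit:
move_arm([
  {"delta_pos":[0,0,0.024],"turn":[0,0,0],"fingers":1},
  {"delta_pos":[0,0,0.0373],"turn":[0,0,0],"fingers":1},
  {"delta_pos":[0,0,0.0427],"turn":[0,0,0],"fingers":1},
  {"delta_pos":[0,0,0.0467],"turn":[0,0,0],"fingers":1},
  {"delta_pos":[0,0,0.0493],"turn":[0,0,0],"fingers":1},
  {"delta_pos":[0,0,0.052],"turn":[0,0,0],"fingers":1},
  {"delta_pos":[0,0,0.0527],"turn":[0,0,0],"fingers":1},
  {"delta_pos":[0,0,0.0527],"turn":[0,0,0],"fingers":1},
])

```text
clock: 17.05
position: [0.5932, -0.0182, 0.091]
ee_rot: [0.991, 0.131, 0.0, 0.0]
ft_force: [-2.3, -0.5, 3.1]
grip_width: -0.003
grasp_force: 1.6
```

Converted, 0.0015 m / 0.75 = 0.002, 0.001 m / 0.75 = 0.0013.

Emit:
move_arm([
  {"delta_pos":[0,0,0.0007],"turn":[0,0,0],"fingers":1},
  {"delta_pos":[0,0,0.0013],"turn":[0,0,0],"fingers":1},
  {"delta_pos":[0,0,0.002],"turn":[0,0,0],"fingers":1},
  {"delta_pos":[0,0,0.002],"turn":[0,0,0],"fingers":1},
  {"delta_pos":[0,0,0.002],"turn":[0,0,0],"fingers":1},
  {"delta_pos":[0,0,0.002],"turn":[0,0,0],"fingers":1},
  {"delta_pos":[0,0,0.002],"turn":[0,0,0],"fingers":1},
  {"delta_pos":[0,0,0.002],"turn":[0,0,0],"fingers":1},
  {"delta_pos":[0,0,0.002],"turn":[0,0,0],"fingers":1},
  {"delta_pos":[0,0,0.002],"turn":[0,0,0],"fingers":1},
  {"delta_pos":[0,0,0.002],"turn":[0,0,0],"fingers":1},
  {"delta_pos":[0,0,0.002],"turn":[0,0,0],"fingers":1},
])

```text
clock: 18.55
position: [0.5932, -0.0182, 0.09]
ee_rot: [0.991, 0.131, 0.0, 0.0]
ft_force: [-5.4, 1.2, 9.7]
grip_width: 0.001
grasp_force: 5.1
```

Emit:
move_arm([
  {"delta_pos":[0,0,0],"turn":[0,0,0],"fingers":1},
  {"delta_pos":[0,0,0],"turn":[0,0,0],"fingers":1},
  {"delta_pos":[0,0,0],"turn":[0,0,0],"fingers":1},
  {"delta_pos":[0,0,0],"turn":[0,0,0],"fingers":1},
  {"delta_pos":[0,0,0],"turn":[0,0,0],"fingers":1},
  {"delta_pos":[0,0,0],"turn":[0,0,0],"fingers":1},
  {"delta_pos":[0,0,0],"turn":[0,0,0],"fingers":1},
  {"delta_pos":[0,0,0],"turn":[0,0,0],"fingers":1},
])

```text
clock: 19.55
position: [0.5932, -0.0182, 0.09]
ee_rot: [0.991, 0.131, 0.0, 0.0]
ft_force: [-5.9, 0.2, 9.9]
grip_width: -0.003
grasp_force: 5.1
```

```bash
python3 bub.py b3.png; python3 d.py
```

```text
lime [298.3  90. ] [278, 69, 42, 43, 1291]
lime [286.8 131.5] [266, 107, 43, 49, 1072]
lime [276.3 170.3] [258, 152, 39, 38, 1046]
bubble [287.7 130.8] [279, 117, 18, 29, 362] [[ 0.6561 -0.0187  0.076 ]]
dark at [([299.70001220703125, 111.19999694824219], 26, [0.6666, -0.0216, 0.076]), ([296.0, 124.69999694824219], 199, [0.6599, -0.0218, 0.076]), ([287.70001220703125, 155.10000610351562], 20, [0.6445, -0.0222, 0.076])]
dark at [([286.29998779296875, 107.0], 25, [0.6667, -0.0148, 0.076]), ([274.1000061035156, 151.89999389648438], 19, [0.6443, -0.0151, 0.076])]
now [ 0.5932 -0.0182  0.09  ] q [9.914e-01 1.305e-01 1.000e-04 1.000e-04] yaw 15.0 F [-5.5  0.5 10.4] j [ 0.25  0.42 -0.37  1.7   0.17  1.05 -1.48] t 19.6
```

View pics/b3.png

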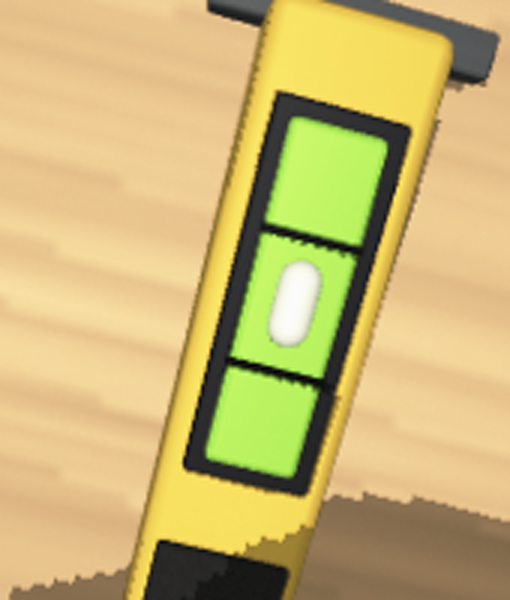

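The bubble is settled 0.6 mm from the middle, between the lines. I'll ease the push slightly, confirm and hand in.

Converted, -0.0005 m / 0.75 = -0.0007.

Emit:
move_arm([
  {"delta_pos":[0,0,-0.0007],"turn":[0,0,0],"fingers":1},
  {"delta_pos":[0,0,-0.0007],"turn":[0,0,0],"fingers":1},
  {"delta_pos":[0,0,-0.0007],"turn":[0,0,0],"fingers":1},
  {"delta_pos":[0,0,-0.0007],"turn":[0,0,0],"fingers":1},
  {"delta_pos":[0,0,-0.0007],"turn":[0,0,0],"fingers":1},
  {"delta_pos":[0,0,-0.0007],"turn":[0,0,0],"fingers":1},
  {"delta_pos":[0,0,-0.0007],"turn":[0,0,0],"fingers":1},
  {"delta_pos":[0,0,-0.0007],"turn":[0,0,0],"fingers":1},
  {"delta_pos":[0,0,-0.0007],"turn":[0,0,0],"fingers":1},
  {"delta_pos":[0,0,-0.0007],"turn":[0,0,0],"fingers":1},
])

```text
clock: 20.85
position: [0.5932, -0.0182, 0.0902]
ee_rot: [0.991, 0.131, 0.0, 0.0]
ft_force: [-3.5, -0.3, 7.4]
grip_width: -0.0
grasp_force: 3.6
```

```bash
python3 bub.py b4.png | grep -E "bubble|dark"; python3 d.py
python3 - <<'E'
from h import *
print(hand_in())
E
```

```text
bubble [287.3 131.9] [279, 118, 18, 29, 358] [[ 0.6555 -0.0187  0.076 ]]
dark at [([299.70001220703125, 111.0], 23, [0.6667, -0.0216, 0.076]), ([294.8999938964844, 128.89999389648438], 198, [0.6579, -0.0219, 0.076]), ([287.79998779296875, 154.89999389648438], 22, [0.6446, -0.0222, 0.076])]
dark at [([286.20001220703125, 107.30000305175781], 26, [0.6666, -0.0148, 0.076]), ([274.1000061035156, 151.6999969482422], 21, [0.6444, -0.0152, 0.076])]
now [ 0.5932 -0.0182  0.0902] q [9.914e-01 1.306e-01 1.000e-04 1.000e-04] yaw 15.0 F [-4.6  0.6  7.4] j [ 0.26  0.42 -0.37  1.7   0.17  1.05 -1.48] t 20.9
the job is handed in; nothing more can be done
None
```

Job handed in at about 21 s: the table is one click clockwise with the level in line with the foot, and the knob is turned about 1.4 rad clockwise. The bubble rests within 0.5 mm of mid-lines with the pad pressed flat at about 7 N; I kept clear of the tomato, salt shaker, garlic and lemon but did not re-measure their positions at the end.

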